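Snap the last foot cap onto the plinth

TASK

Lift the lid of the green hardware case fully open until it rests back on its stop, take out the orange foot cap, and press it onto the one bare stud of the plywood plinth until it clicks and sits fully down on the stud's steel flange. Keep pressing firmly after the click: the program finishes while the gripper is still pushing the seated cap down, with the lid still open. Leave everything else where it is.

Things in the scene. Friction and masses are not known exactly. Their poses are not given: they have to be found in the camera images.
- case: green hardware case, fixed to the bench, 160 (its x) x 260 (its y) x 50 mm, walls and floor 5 mm thick; origin: centre of its underside; its front (-x) faces roughly the robot. It holds the orange cap and a black puck, one in each half (about 60 mm either side of its middle along y). It stands either left or right on the bench, the plinth on the other side.
- lid (a joint): hinge of the case's lid, rad: 0 shut, 1.9 resting on its stop, leaning back past upright (upper edge then about 205 mm above the bench). The lid (160 x 260 x 8 mm, 250 g) is hinged along the far (+x) top edge of the case; the hinge is free, so the lid falls shut if let go before about 1.5 rad and falls open onto its stop beyond that.
- lid_hinge (a point): point in the middle of the lid's hinge line, 80 mm towards +x from the case's middle and 50 mm above the case's underside; the line runs along the case's y. This point turns with the lid: its axes are those of the case while the lid is shut.
- lid_handle (a point): grip point of the lid's black knob, in the middle of the knob's round head (28 mm across, 16 mm high, its axis square to the lid); with the lid shut it is 130 mm in front of (-x) the hinge line, in the middle of the lid's width, and 43 mm above the hinge. The head's centre is 35 mm above the lid's outer face, on a 12 mm stem.
- cap: loose orange plastic foot cap, round, 40 mm across, 27 mm high, about 30 g, flat top, open underside with an inner lip 18 mm across; origin: centre of its underside (mouth down); z is its axis, up. Starts mouth down on the floor of the case, so 5 mm above the case's underside.
- stud: the bare stud on the plinth, fixed: a steel flange 46 mm across with a dark post on it, 15.6 mm across and 19 mm high, tapered at the tip, with four sprung steel balls around it. Origin: centre of the flange's upper face (28 mm above the bench), where the cap's rim must end; z up.
- stud_balls (a point): point on the stud's axis at the height of its balls, 9.2 mm above the flange. A cap put over the post first rests on the balls, its rim about 11.5 mm above the flange; a push of about 7 to 16 N takes it over them (the click, rim some 7 mm above the flange: the force drops, the balls even pull the cap down); then it goes down freely until its rim meets the flange, and stays on.
- plinth: upside-down plywood plinth, fixed, 200 x 200 x 24 mm, at any yaw; origin: centre of its underside. Near its corners are four studs, 130 mm apart; three already carry orange foot caps (fixed, 40 mm across, tops 55 mm above the bench), the fourth is the bare stud.
- puck: black rubber disc in the case, 40 mm across, 18 mm high; origin: centre of its underside; to be left alone
- tape: yellow roll of tape lying on the bench between case and plinth, 68 mm across, 24 mm high; origin: centre of its underside; to be left alone
- offcut: brown wooden offcut lying on the bench between case and plinth, 110 x 35 x 22 mm, long along its x; origin: centre of its underside; to be left alone
- mallet: hammer lying at the back of the bench; to be left alone
- driver: screwdriver lying at the right side of the bench; to be left alone
- glue: white glue bottle standing at the left, 60 mm across, 170 mm high; origin: centre of its underside; to be left alone

How it is judged:
On the way, in this order (a step that is already met when the one before it is completed fails the run):
1. the lid is open on its stop (value of joint lid above 1.8 rad), for 0.2 s.
2. the cap has been lifted out of the case (height (world z) of cap above 0.06 m and contact force between the fingers and cap above 1 N), for 0.1 s.
3. the cap is snapped on, down on the flange, and pressed (z of cap in the frame of stud between -0.003 and 0.0025 m and horizontal distance between cap and stud below 0.003 m and angle between cap's own z axis and vertical below 0.1 rad and contact force between cap and stud above 4 N and contact force between the fingers and cap above 2 N), for 0.3 s.
At the end, for the whole second after the job is handed in: The cap is snapped on the bare stud, its rim within 2.5 mm of the flange, centred to 3 mm and upright to 0.1 rad, at rest, with the fingers on it and pushing it onto the stud by more than 4 N; the lid still stands open (over 1.8 rad) (all of step 3 and value of joint lid above 1.8 rad and linear speed of cap below 0.02 m/s); the arm keeps its last pose, push and grip.
It fails at once if a bystander is shifted by more than 40 mm (distance of any of puck, tape, offcut, mallet, driver, glue from where it was at the start of the episode above 0.04 m).
It also fails if it takes over 69 s, if anything falls off the work surface, if the arm or the gripper's body presses on something with over 40 N, if the wrist force passes 120 N, or if a joint passes its speed limit or range.

ROBOT

A 7-joint arm with a two-finger parallel gripper is mounted at the origin on the work surface. World frame = base frame: x ahead of the robot, y to its left, z up, the work surface at z = 0. Lengths are in m, angles in rad, forces in N, time in s.
With the tool pointing down it reaches from about 0.425 to 0.875 m from the base axis. Payload 4.7 kg.
Tool frame: the origin (TCP) lies midway between the tips of the shut fingers; the grasp point (between the pads) lies 19 mm behind it; z points along the fingers, y is the line along which they close (so a half turn about z gives the same grasp; the last joint's range is limited). The gripper opens to 87 mm and grips with 3 to 60 N. Pads are 19 mm wide; open, the fingers measure 117 mm over their backs; the gripper's body (75 mm by 190 mm) begins 51 mm behind the grasp point.
Start: joints at [1.176, 0.321, -0.07, 1.45, 0.023, 1.371, -0.057], TCP at [0.258, -0.596, 0.223] pointing down, gripper open.
Joint ranges: [-2.86, 2.86], [-0.3, 2.09], [-1.38, 1.24], [0.06, 2.45], [-1.56, 4.7], [0.09, 2.05], [-2.69, 2.69]. Speed limits (rad/s): [2.57, 2.57, 3.14, 3.14, 3.14, 3.14, 3.14].

INTERFACE

Orientations are given as a unit quaternion [x, y, z, w].
In Python, from plant import bot, eyes, workorder, models gives the robot as it stands.
- The arm moves only by the shell command python3 -m pendant 'ROWS' [FORCE]. ROWS is a JSON object whose one key "motion" holds a list of rows, each a list of 3 entries, a list of its own where there are three numbers: the opening, from 0 (shut) to 1 (fully open), then the shift along the world's x, y, z in m, then the turn about the world's z in degrees. In form: {"motion": [[claw, [x, y, z], spin], ...]}. A call has 1 to 12 rows; each row is the pose to reach, as a shift and turn from the pose commanded when the call began; what a row does not reach only later rows make up. A row lasts 1/10 s, in which the tool goes at most 50 mm and 8.59 degrees, less where a joint would pass 70% of its speed; a pose out of reach is approached as far as the arm can. A call with a gripper value outside its range is refused whole. The fingers move at their own pace and stop on an object; FORCE is the grip in N (left out, the last holds). Time passes only in rows, so rows that repeat a pose let the fingers close. It gives the time, the measured TCP pose, the force, the opening and the grip force at its end, in the units of the state.
- bot.observe(): the state, without advancing time (a new reading comes with each control period).
- eyes.camera(name): name is "scene" or "side" or "wrist"; returns (picture, depth): 420x560x3 uint8, red, green, blue; 420x560 float32, m along the optical axis (not along the pixel's ray), 0 where there is no reading.
- eyes.calibration(name): a dict with "intrinsics" (3x3 intrinsics, pixels), "extrinsics" (4x4, takes a point from world to camera coordinates). Camera axes: x right, y down, z forward; pixel columns grow to the right and rows downward; lengths in m; the calibration is good to about 2 mm. A picture is of the moment at which its call begins: read the wrist's pose just before it. calibration takes no time and is no camera call; for the wrist camera it gives the pose at the moment of the call.
- workorder.sign_off(): hands the job in; it is judged then, once.
Trained networks look in the newest picture that a camera, given by its name, has taken for a name from the list of things; names that differ only in an ending like _2 or _b are one class to them, and where a whole thing is asked for, a point or a joint stands for the part that bears it (a point fixed in the world has none). Each returns a list of dicts, best first, with "confidence" (0 to 1); they miss things now and then, are a little off and sometimes report something else, mostly with a low value. They report only what shows in the picture. A call takes as long as a camera call.
- models.trace(camera, target): "pixels" (420x560 bool, what is visible of it) and "uv" ([column, row] in pixels, amid what is visible of it).
- models.landmark_of(camera, target): "uv" ([column, row] in pixels: a listed point, or the origin of a listed thing).
The state is a dict: "time_s": time; "joints": joint angles; "qd": joint speeds; "effort": joint torques, N m; "tool_pos": TCP position; "ee_rot": TCP orientation; "contact_force": force on the tool from outside, world axes, zero at the start; "torque": the same for the moment, N m; "opening": finger opening in m; "grip_force": force on a finger pad.
Only numpy, scipy, OpenCV 4.12 (cv2) and the standard library are available. Lean on these libraries where they do the work, as an engineer would, in place of code of your own. Each camera call takes 0.05 s, during which the arm holds its last target. There are 200 camera calls.

## Working session

There is one attempt and no reset: what is moved stays moved. The work goes in short steps, Python scripts to look and compute and a shell command to move; the robot and the scene stay as the last step left them, time stands still between calls to the robot, and variables do not carry over. Pictures are saved under pics/ and viewed, at most 10 in all, crops included, and the job is handed in when it is done.

```bash
ls; mkdir -p pics
cat > h.py <<'E'
import numpy as np, cv2
from plant import bot, eyes, workorder, models
def cal(c):
    k=eyes.calibration(c); return np.array(k["intrinsics"]),np.array(k["extrinsics"])
def ray(c,uv,kc=None):
    K,E=kc or cal(c); R,t=E[:3,:3],E[:3,3]
    d=R.T@np.linalg.solve(K,[uv[0],uv[1],1.]); return -R.T@t,d
def atz(c,uv,z,kc=None):
    o,d=ray(c,uv,kc); return o+d*(z-o[2])/d[2]
def cloud(c,depth,mask,kc=None):
    K,E=kc or cal(c); v,u=np.nonzero(mask&(depth>0)); z=depth[v,u]
    p=(np.linalg.inv(K)@np.stack([u*z,v*z,z])).T
    return (p-E[:3,3])@E[:3,:3]
def shot(c,name=None):
    kc=cal(c); p,d=eyes.camera(c)
    if name: cv2.imwrite("pics/"+name+".png",p[:,:,::-1])
    return p,d,kc
E
python3 - <<'E'
from h import *
np.set_printoptions(precision=3,suppress=True)
print(bot.observe())
for c in ("scene","side"):
    p,d,kc=shot(c,c+"0")
    print(c,"cam at",ray(c,(280,210),kc)[0])
    for n in ("case","lid","plinth","stud","tape","offcut","glue","cap"):
        for m in models.trace(c,n)[:1]:
            P=cloud(c,d,m["pixels"],kc)
            print(n,round(m["confidence"],2),np.round(m["uv"]),len(P),np.median(P,0),np.percentile(P,2,0),np.percentile(P,98,0))
    for n in ("lid_handle","lid_hinge","stud","stud_balls","plinth","case"):
        for m in models.landmark_of(c,n)[:2]: print("  lm",n,round(m["confidence"],2),np.round(m["uv"],1),atz(c,m["uv"],{"lid_handle":.093,"lid_hinge":.05,"stud":.028,"stud_balls":.0372}.get(n,0),kc))
E
```

```text
pics
{'time_s': 0.0, 'joints': array([ 1.176,  0.322, -0.07 ,  1.452,  0.023,  1.371, -0.057]), 'qd': array([ 0.003, -0.001,  0.002, -0.   ,  0.002,  0.002,  0.   ]), 'effort': array([  0.001, -49.129,  -0.403, -31.253,  -0.064,   0.043,   0.   ]), 'tool_pos': array([ 0.258, -0.596,  0.221]), 'ee_rot': array([ 0.979,  0.203, -0.   , -0.001]), 'contact_force': array([0.24 , 0.8  , 0.212]), 'torque': array([ 0.006,  0.049, -0.012]), 'grip_force': 0.0, 'opening': 0.08711971258374307}
scene cam at [ 1.146 -0.302  1.091]
case 0.65 [325. 192.] 4362 [0.558 0.181 0.058] [0.455 0.056 0.005] [0.638 0.312 0.064]
lid 0.72 [325. 185.] 3553 [0.545 0.187 0.059] [0.456 0.064 0.053] [0.629 0.316 0.073]
plinth 0.59 [208. 241.] 4251 [ 0.537 -0.2    0.024] [ 0.423 -0.304  0.003] [ 0.637 -0.095  0.056]
stud 0.47 [186. 221.] 180 [ 0.449 -0.238  0.028] [ 0.423 -0.258  0.023] [ 0.466 -0.217  0.049]
tape 0.71 [248. 185.] 300 [ 0.391 -0.008  0.017] [ 0.357 -0.039 -0.003] [0.422 0.023 0.028]
offcut 0.96 [282. 237.] 452 [ 0.617 -0.009  0.022] [ 0.561 -0.024  0.004] [0.668 0.011 0.026]
glue 0.93 [423. 170.] 730 
[... 916 characters left out ...]
 -0.076  0.055]
stud 0.64 [347. 201.] 93 [ 0.445 -0.229  0.028] [ 0.427 -0.253  0.023] [ 0.465 -0.214  0.047]
tape 0.53 [352. 248.] 350 [0.389 0.007 0.016] [ 0.359 -0.032  0.   ] [0.421 0.032 0.025]
offcut 0.69 [271. 231.] 271 [0.63  0.002 0.021] [ 0.56  -0.018  0.003] [0.666 0.017 0.024]
glue 0.72 [182. 336.] 1688 [0.65  0.493 0.095] [ 0.631  0.37  -0.   ] [0.757 0.511 0.171]
  lm lid_handle 0.74 [296.7 262.2] [0.493 0.199 0.093]
  lm lid_hinge 0.98 [255.4 261.8] [0.613 0.18  0.05 ]
  lm stud 0.48 [346.3 204.5] [ 0.437 -0.214  0.028]
  lm stud_balls 0.62 [343.1 197.3] [ 0.454 -0.242  0.037]
  lm plinth 0.67 [321.4 208.8] [ 0.52  -0.206  0.   ]
  lm case 0.7 [280.9 283.6] [0.538 0.189 0.   ]
```

```bash
cat > m.py <<'E'
from h import *
np.set_printoptions(precision=4,suppress=True)
for c in ("scene","side"):
    p,d,kc=shot(c,c+"1")
    P=cloud(c,d,np.ones(d.shape,bool),kc)
    a=P[(abs(P[:,2]-.058)<.006)&(abs(P[:,0]-.543)<.15)&(abs(P[:,1]-.19)<.2)]
    r=cv2.minAreaRect((a[:,:2]*1000).astype(np.float32)); print(c,"lid",r,a[:,2].mean())
    b=P[(abs(P[:,2]-.024)<.003)&(abs(P[:,0]-.53)<.14)&(abs(P[:,1]+.2)<.14)]
    print("plinth",cv2.minAreaRect((b[:,:2]*1000).astype(np.float32)))
    k=P[(P[:,2]>.092)&(P[:,2]<.11)&(abs(P[:,0]-.49)<.04)&(abs(P[:,1]-.2)<.04)]
    print("knob",len(k),(k.min(0)+k.max(0))/2,k.max(0)-k.min(0),k.mean(0))
    q=P[(P[:,2]>.048)&(P[:,2]<.062)&(abs(P[:,0]-.53)<.14)&(abs(P[:,1]+.2)<.14)]
    _,l,ce=cv2.kmeans(q[:,:2].astype(np.float32),3,None,(3,50,1e-5),5,0); print("caps",ce,q[:,2].mean())
    s=P[(P[:,2]>.034)&(P[:,2]<.052)&(np.hypot(P[:,0]-.442,P[:,1]+.235)<.02)]
    print("post",len(s),np.median(s,0))
a,b=cv2.imread("pics/scene1.png"),cv2.imread("pics/side1.png")
cv2.imwrite("pics/both.png",cv2.resize(np.hstack([a[100:340,60:460],b[150:390,120:520]]),(800,240)))
E
python3 m.py
```

```text
scene lid ((541.5367431640625, 191.1936798095703), (262.72491455078125, 165.54129028320312), 79.10152435302734) 0.058670905818593716
plinth ((525.7316284179688, -196.85520935058594), (199.3895721435547, 201.5579071044922), 72.20359802246094)
knob 63 [0.4935 0.2002 0.0996] [0.0239 0.0265 0.0124] [0.4946 0.1992 0.1006]
caps [[ 0.4853 -0.1157]
 [ 0.569  -0.2782]
 [ 0.6089 -0.1552]] 0.05433513243166314
post 35 [ 0.4467 -0.2393  0.042 ]
side lid ((542.3545532226562, 194.083984375), (263.4978332519531, 161.40867614746094), 78.78849792480469) 0.05828637430606354
plinth ((527.5114135742188, -191.0972442626953), (204.50588989257812, 201.60142517089844), 72.16793823242188)
knob 87 [0.4929 0.2045 0.0977] [0.0259 0.0276 0.0114] [0.4926 0.2077 0.0997]
caps [[ 0.6079 -0.1463]
 [ 0.5668 -0.2692]
 [ 0.4843 -0.107 ]] 0.05323514466307099
post 26 [ 0.4454 -0.2315  0.0402]
```

View pics/scene0.png

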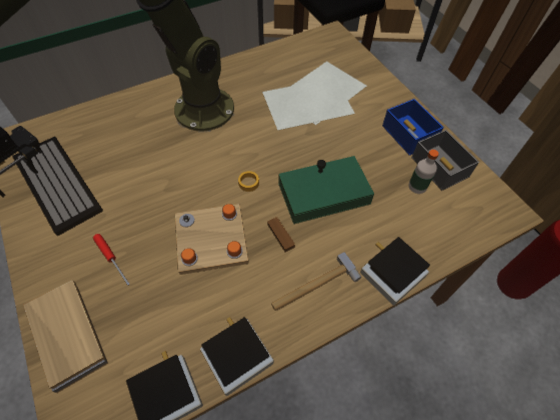

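```bash
python3 -m pendant '{"motion": [[1,[0.25,0.30,0],-34],[1,[0.25,0.30,0],-34],[1,[0.25,0.30,0],-34],[1,[0.25,0.30,0],-34],[1,[0.25,0.30,0],-34],[1,[0.25,0.30,0],-34],[1,[0.25,0.30,0],-34],[1,[0.25,0.30,0],-34],[1,[0.235,0.5,0],-34],[1,[0.235,0.5,0],-34],[1,[0.235,0.5,0],-34],[1,[0.235,0.5,0],-34]]}' 15
```

```text
time_s: 2.8
tool_pos: [0.4931, -0.095, 0.2228]
ee_rot: [0.996, -0.092, 0.0, 0.0]
contact_force: [0.9, 0.4, -0.6]
opening: 0.087
grip_force: 0.0
```

```bash
python3 -m pendant '{"motion": [[1,[0,0.298,0],0],[1,[0,0.298,0],0],[1,[0,0.298,0],0],[1,[0,0.298,0],0],[1,[0,0.298,0],0],[1,[0,0.298,0],0],[1,[0,0.298,0],0],[1,[0,0.298,0],0]]}'
```

```text
time_s: 3.6
tool_pos: [0.493, 0.2022, 0.2226]
ee_rot: [0.996, -0.09, -0.0, 0.0]
contact_force: [0.6, -0.7, -0.8]
opening: 0.0868
grip_force: 0.0
```

```bash
python3 - <<'E'
from h import *
p,d,kc=shot("wrist","w1")
P=cloud("wrist",d,np.ones(d.shape,bool),kc)
k=P[(P[:,2]>.095)&(P[:,2]<.11)&(abs(P[:,0]-.49)<.04)&(abs(P[:,1]-.2)<.03)]
print(len(k),(k.min(0)+k.max(0))/2,k.max(0)-k.min(0))
for m in models.landmark_of("wrist","lid_handle"): print(m["confidence"],atz("wrist",m["uv"],.093,kc))
E
python3 -m pendant '{"motion": [[1,[0,0,-0.04],0],[1,[0,0,-0.08],0],[1,[0,0,-0.12],0],[1,[0,0,-0.135],0],[1,[0,0,-0.148],0],[1,[0,0,-0.148],0]]}'
```

```text
616 [0.49363978 0.20184181 0.09929036] [0.0271897  0.02737135 0.00795879]
0.66 [0.49483991 0.20132116 0.093     ]
0.59 [0.63880917 0.40928765 0.093     ]
time_s: 4.3
tool_pos: [0.4934, 0.2, 0.0741]
ee_rot: [0.996, -0.093, -0.001, 0.0]
contact_force: [0.5, 0.0, -0.8]
opening: 0.087
grip_force: 0.0
```

```bash
python3 -m pendant '{"motion": [[0,[0,0,0],0],[0,[0,0,0],0],[0,[0,0,0],0],[0,[0,0,0],0],[0,[0,0,0],0],[0,[0,0,0],0],[0,[0,0,0],0]]}' 15
python3 -m pendant '{"motion": [[0,[0.005,-0.001,0.013],0],[0,[0.011,-0.002,0.025],0],[0,[0.018,-0.0035,0.0365],0],[0,[0.0265,-0.005,0.047],0],[0,[0.036,-0.007,0.057],0],[0,[0.046,-0.009,0.066],0],[0,[0.057,-0.011,0.0735],0],[0,[0.069,-0.0135,0.080],0],[0,[0.0815,-0.016,0.0855],0],[0,[0.094,-0.0185,0.0895],0],[0,[0.094,-0.0185,0.0895],0]]}'
```

```text
time_s: 5.0
tool_pos: [0.4934, 0.201, 0.0746]
ee_rot: [0.996, -0.092, -0.0, 0.0]
contact_force: [-0.6, 0.0, -0.1]
opening: 0.039
grip_force: 0.0
time_s: 6.1
tool_pos: [0.59, 0.1841, 0.1687]
ee_rot: [0.996, -0.092, 0.002, -0.002]
contact_force: [-3.9, 0.8, 12.5]
opening: 0.0268
grip_force: 15.0
```

Run:
```python
from h import *
p,d,kc=shot("side","s2")
P=cloud("side",d,np.ones(d.shape,bool),kc)
cv2.imwrite("pics/s2c.png",cv2.resize(p[130:340,150:430,::-1],None,fx=2,fy=2))
print(bot.observe()["tool_pos"],bot.observe()["contact_force"])
```

```text
[0.58913021 0.18431037 0.16846594] [-3.77729912  1.45911383 12.6909541 ]
```

View pics/s2c.png

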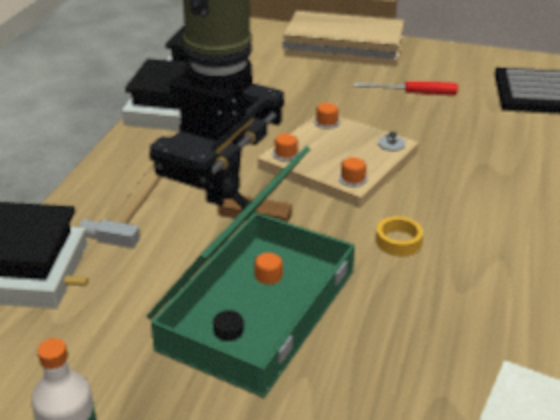

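```bash
python3 -m pendant '{"motion": [[0,[0.0135,-0.0025,0.007],0],[0,[0.027,-0.005,0.008],0],[0,[0.040,-0.0075,0.0085],0],[0,[0.0535,-0.010,0.007],0],[0,[0.067,-0.013,0.004],0],[0,[0.0795,-0.0155,0],0],[0,[0.092,-0.0175,-0.0055],0],[0,[0.098,-0.019,-0.008],0],[0,[0.098,-0.019,-0.008],0]]}'
```

```text
time_s: 7.05
tool_pos: [0.6883, 0.1645, 0.1573]
ee_rot: [0.996, -0.092, 0.002, -0.002]
contact_force: [3.0, 2.3, 6.2]
opening: 0.0268
grip_force: 15.0
```

```bash
python3 -m pendant '{"motion": [[1,[0,0,0],0],[1,[0,0,0],0],[1,[0,0,0],0],[1,[0,0,0],0],[1,[0,0,0],0],[1,[0,0,0],0],[1,[0.01,0,0.04],0],[1,[0.01,0,0.08],0],[1,[0.01,0,0.12],0],[1,[0.01,0,0.15],0],[1,[0.01,0,0.15],0]]}'
python3 - <<'E'
from h import *
np.set_printoptions(precision=4,suppress=True)
for c in ("scene","side"):
    p,d,kc=shot(c,c+"3")
    P=cloud(c,d,np.ones(d.shape,bool),kc)
    for n in ("cap","lid"):
        for m in models.trace(c,n)[:2]:
            Q=cloud(c,d,m["pixels"],kc); print(c,n,m["confidence"],np.round(m["uv"]),len(Q),np.percentile(Q,2,0),np.percentile(Q,98,0))
            if n=="cap":
                t=Q[Q[:,2]>.028]; 
                if len(t): print("top",len(t),(t.min(0)+t.max(0))/2,t.mean(0))
    for m in models.landmark_of(c,"cap")[:2]: print(m["confidence"],m["uv"],atz(c,m["uv"],.005,kc))
    lid=P[(P[:,2]>.08)&(P[:,2]<.206)&(P[:,0]>.6)&(P[:,0]<.72)&(P[:,1]>.08)&(P[:,1]<.28)]
    print("lid top",lid[:,2].max() if len(lid) else None)
cv2.imwrite("pics/s3c.png",cv2.resize(cv2.imread("pics/side3.png")[130:340,150:430],None,fx=2,fy=2))
E
```

```text
time_s: 8.15
tool_pos: [0.6969, 0.1648, 0.3123]
ee_rot: [0.996, -0.092, 0.004, -0.002]
contact_force: [1.0, 1.1, 0.2]
opening: 0.0865
grip_force: 0.0
scene cap 0.49 [305. 200.] 32 [0.5363 0.1134 0.0275] [0.5483 0.1383 0.0355]
top 29 [0.5424 0.1258 0.0325] [0.5424 0.1259 0.032 ]
scene lid 0.85 [344. 201.] 1399 [0.6042 0.0426 0.0135] [0.7054 0.2917 0.2029]
lid top 0.20542948854444473
side cap 0.67 [281. 262.] 179 [0.5311 0.1167 0.0096] [0.5649 0.1517 0.0337]
top 98 [0.5496 0.1333 0.0313] [0.549  0.1336 0.0311]
side lid 0.96 [239. 236.] 4092 [0.6092 0.0553 0.0549] [0.6915 0.2994 0.2004]
0.48 [284.1, 264.2] [0.5526 0.1163 0.005 ]
lid top 0.2037033631687456
```

View pics/s3c.png

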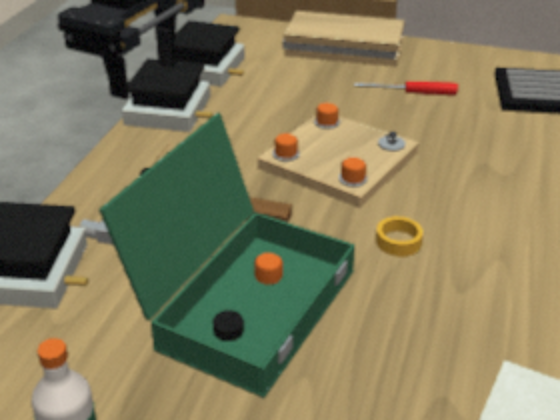

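```bash
python3 -m pendant '{"motion": [[1,[-0.05,-0.011,0],0],[1,[-0.10,-0.023,0],0],[1,[-0.148,-0.034,0],0],[0.75,[-0.148,-0.034,-0.05],0],[0.75,[-0.148,-0.034,-0.10],0],[0.75,[-0.148,-0.034,-0.132],0],[0.75,[-0.148,-0.034,-0.132],0],[0.75,[-0.148,-0.034,-0.132],0]]}'
cat > w.py <<'E'
import sys
from h import *
np.set_printoptions(precision=4,suppress=True)
p,d,kc=shot("wrist",sys.argv[1])
for m in models.trace("wrist","cap")[:3]:
    Q=cloud("wrist",d,m["pixels"],kc); t=Q[abs(Q[:,2]-np.percentile(Q[:,2],90))<.004]
    c,r=cv2.minEnclosingCircle((t[:,:2]*1000).astype(np.float32))
    print(m["confidence"],m["uv"],"top",len(t),c,r,t.mean(0))
for m in models.landmark_of("wrist","cap")[:2]: print(m["confidence"],m["uv"],atz("wrist",m["uv"],.005,kc))
E
python3 w.py w3
```

```text
time_s: 9.35
tool_pos: [0.5475, 0.1296, 0.1745]
ee_rot: [0.996, -0.092, -0.0, -0.0]
contact_force: [0.2, -0.2, 0.2]
opening: 0.0661
grip_force: 0.0
0.93 [281.5, 195.1] top 1022 (549.9942626953125, 128.4409942626953) 19.607206344604492 [0.5507 0.1284 0.0313]
0.83 [279.4, 195.9] [0.5487 0.1316 0.005 ]
```

```bash
python3 -m pendant '{"motion": [[0.75,[0.0025,-0.001,-0.04],0],[0.75,[0.0025,-0.001,-0.08],0],[0.75,[0.0025,-0.001,-0.12],0],[0.75,[0.0025,-0.001,-0.145],0],[0.75,[0.0025,-0.001,-0.158],0],[0.75,[0.0025,-0.001,-0.165],0],[0.75,[0.0025,-0.001,-0.165],0]]}'
python3 -m pendant '{"motion": [[0,[0,0,0],0],[0,[0,0,0],0],[0,[0,0,0],0],[0,[0,0,0],0],[0,[0,0,0],0],[0,[0,0,0],0],[0,[0,0,0],0],[0,[0,0,0],0],[0,[0,0,0],0],[0,[0,0,0],0]]}' 45
```

```text
time_s: 10.2
tool_pos: [0.5507, 0.1287, 0.0098]
ee_rot: [0.996, -0.092, 0.0, -0.0]
contact_force: [0.5, 0.2, 0.9]
opening: 0.0649
grip_force: 0.0
time_s: 11.2
tool_pos: [0.5504, 0.1285, 0.0097]
ee_rot: [0.996, -0.092, 0.0, 0.0]
contact_force: [-0.4, -0.2, 5.9]
opening: 0.0394
grip_force: 45.0
```

```bash
python3 -m pendant '{"motion": [[0,[0,0,0.03],0],[0,[0,0,0.07],0],[0,[0,0,0.11],0],[0,[0,0,0.15],0],[0,[0,0,0.19],0],[0,[-0.01,-0.05,0.19],0],[0,[-0.02,-0.09,0.19],0],[0,[-0.03,-0.13,0.19],0],[0,[-0.04,-0.17,0.19],0],[0,[-0.05,-0.21,0.19],0],[0,[-0.05,-0.25,0.19],0],[0,[-0.05,-0.29,0.19],0]]}'
python3 -m pendant '{"motion": [[0,[0.0,0,0],0],[0,[0.0,0,0],0],[0,[0.0,0,0],0]]}'
python3 - <<'E'
from h import *
np.set_printoptions(precision=4,suppress=True)
print(bot.observe()["tool_pos"])
p,d,kc=shot("wrist","w4")
for n,z in (("stud",.028),("stud_balls",.0372)):
    for m in models.landmark_of("wrist",n)[:2]: print(n,m["confidence"],m["uv"],atz("wrist",m["uv"],z,kc))
for m in models.trace("wrist","stud")[:2]:
    Q=cloud("wrist",d,m["pixels"],kc); t=Q[abs(Q[:,2]-.028)<.003]; print(m["confidence"],m["uv"],len(Q),cv2.minEnclosingCircle((t[:,:2]*1000).astype(np.float32)) if len(t) else "")
E
```

```text
time_s: 12.4
tool_pos: [0.4991, -0.1631, 0.1988]
ee_rot: [0.996, -0.092, -0.0, 0.0]
contact_force: [1.0, -0.4, -0.3]
opening: 0.0391
grip_force: 45.0
time_s: 12.7
tool_pos: [0.4999, -0.1601, 0.1987]
ee_rot: [0.996, -0.091, -0.0, -0.0]
contact_force: [0.7, 0.9, -0.2]
opening: 0.0394
grip_force: 45.0
[ 0.4999 -0.1601  0.1987]
stud 0.82 [355.7, 230.9] [ 0.4438 -0.2374  0.028 ]
stud_balls 0.76 [357.7, 232.0] [ 0.4457 -0.2377  0.0372]
stud_balls 0.35 [354.7, 230.0] [ 0.4487 -0.2347  0.0372]
0.57 [354.0, 228.9] 1189 ((445.7110595703125, -238.537109375), 23.215574264526367)
```

View pics/w4.png

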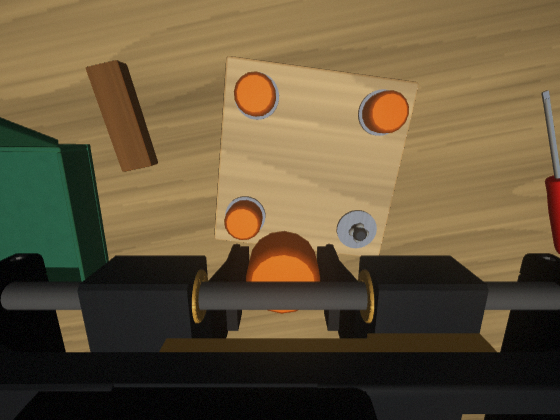

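```bash
python3 -m pendant '{"motion": [[0,[-0.03,-0.03,0],0],[0,[-0.06,-0.06,0],0],[0,[-0.09,-0.078,-0.02],0],[0,[-0.105,-0.078,-0.05],0],[0,[-0.105,-0.078,-0.09],0],[0,[-0.105,-0.078,-0.09],0],[0,[-0.105,-0.078,-0.09],0],[0,[-0.105,-0.078,-0.09],0]]}'
cat > s.py <<'E'
import sys
from h import *
np.set_printoptions(precision=4,suppress=True)
o=bot.observe(); print(o["tool_pos"],o["ee_rot"])
p,d,kc=shot("wrist",sys.argv[1])
K,E=kc
print("cam",-E[:3,:3].T@E[:3,3])
for n,z in (("stud",.028),("stud_balls",.0372)):
    for m in models.landmark_of("wrist",n)[:2]: print(n,m["confidence"],m["uv"],atz("wrist",m["uv"],z,kc))
for m in models.trace("wrist","stud")[:1]:
    Q=cloud("wrist",d,m["pixels"],kc); t=Q[abs(Q[:,2]-.028)<.003]; print(m["confidence"],m["uv"],len(Q),cv2.minEnclosingCircle((t[:,:2]*1000).astype(np.float32)),np.median(t[:,2]))
    k=Q[Q[:,2]>.044]; print("tip",len(k),k.mean(0) if len(k) else "")
    cs=max(cv2.findContours(m["pixels"].astype(np.uint8),0,1)[0],key=len)
    e=cv2.fitEllipse(cs); print("ell",e,atz("wrist",e[0],.027,kc))
# orange cap in hand
hsv=cv2.cvtColor(p,cv2.COLOR_RGB2HSV); m=(hsv[...,0]<15)&(hsv[...,1]>150)&(hsv[...,2]>80)
Q=cloud("wrist",d,m,kc); t=Q[np.linalg.norm(Q[:,:2]-o["tool_pos"][:2],axis=1)<.04]
t=t[abs(t[:,2]-np.percentile(t[:,2],90))<.004]
print("held",len(t),cv2.minEnclosingCircle((t[:,:2]*1000).astype(np.float32)),t.max(0),t.min(0))
E
python3 s.py w5
```

```text
time_s: 13.7
tool_pos: [0.3968, -0.2398, 0.1112]
ee_rot: [0.996, -0.091, 0.002, 0.001]
contact_force: [-0.1, -0.2, -0.1]
opening: 0.0391
grip_force: 45.0
[ 0.3968 -0.2398  0.1112] [ 0.9958 -0.0915  0.0015  0.0008]
cam [ 0.4732 -0.2551  0.2734]
stud 0.6 [268.2, 166.2] [ 0.4437 -0.2382  0.028 ]
stud_balls 0.64 [267.0, 165.7] [ 0.4454 -0.238   0.0372]
0.7 [266.1, 163.8] 2548 ((445.3029479980469, -238.40914916992188), 23.01654052734375) 0.027763526498893222
tip 258 [ 0.4458 -0.2387  0.0461]
ell ((267.9860534667969, 163.39381408691406), (55.91707229614258, 56.437808990478516), 176.75880432128906) [ 0.4459 -0.2384  0.027 ]
held 2085 ((396.1871337890625, -241.3663330078125), 19.74983787536621) [ 0.4158 -0.2223  0.135 ] [ 0.3765 -0.26    0.1297]
```

View pics/w5.png

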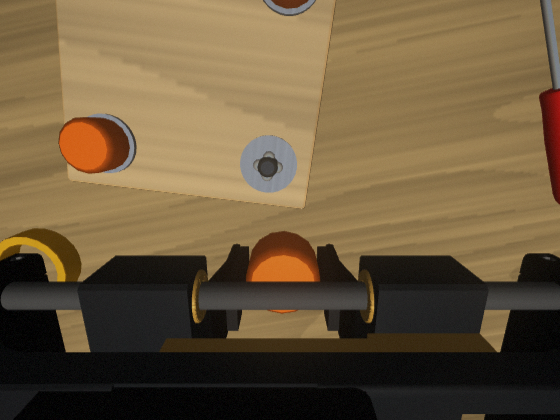

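```bash
python3 -m pendant '{"motion": [[0,[0.025,0.001,0],0],[0,[0.049,0.0025,0],0],[0,[0.049,0.0025,-0.03],0],[0,[0.049,0.0025,-0.045],0],[0,[0.049,0.0025,-0.045],0],[0,[0.049,0.0025,-0.045],0],[0,[0.049,0.0025,-0.045],0]]}'
python3 - <<'E'
from h import *
np.set_printoptions(precision=4,suppress=True)
print(bot.observe()["tool_pos"],bot.observe()["contact_force"])
for c in ("scene","side"):
    p,d,kc=shot(c,c+"6")
    for m in models.trace(c,"stud")[:1]:
        Q=cloud(c,d,m["pixels"],kc); print(c,m["uv"],len(Q))
    cv2.imwrite(f"pics/{c}6c.png",cv2.resize(p[150:260,130:250,::-1] if c=="scene" else p[150:260,280:400,::-1],None,fx=3,fy=3,interpolation=2))
a,b=cv2.imread("pics/scene6c.png"),cv2.imread("pics/side6c.png"); cv2.imwrite("pics/b6.png",np.hstack([a,b]))
E
```

```text
time_s: 14.6
tool_pos: [0.4448, -0.2376, 0.0655]
ee_rot: [0.996, -0.092, 0.001, 0.001]
contact_force: [0.4, -0.1, -0.2]
opening: 0.0391
grip_force: 45.0
[ 0.4448 -0.2376  0.0655] [ 0.3885 -0.085  -0.228 ]
scene [187.3, 221.3] 97
side [344.9, 204.1] 98
```

View pics/b6.png

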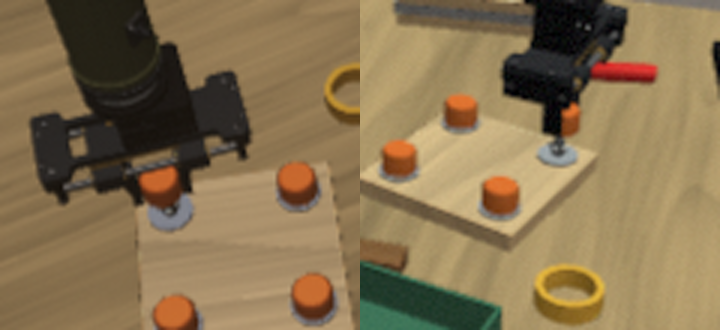

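```bash
python3 -m pendant '{"motion": [[0,[0,0,-0.006],0],[0,[0,0,-0.012],0],[0,[0,0,-0.016],0],[0,[0,0,-0.018],0],[0,[0,0,-0.018],0]]}'
python3 -m pendant '{"motion": [[0,[0,0,-0.0015],0],[0,[0,0,-0.003],0],[0,[0,0,-0.003],0]]}'; python3 -c "
from h import *
o=bot.observe();print(o['tool_pos'],o['contact_force'],o['torque'])"
```

```text
time_s: 15.3
tool_pos: [0.4446, -0.237, 0.046]
ee_rot: [0.996, -0.092, 0.001, 0.0]
contact_force: [1.5, 0.8, -0.6]
opening: 0.0392
grip_force: 45.0
time_s: 15.6
tool_pos: [0.4456, -0.2373, 0.0441]
ee_rot: [0.996, -0.092, 0.002, 0.0]
contact_force: [3.2, 0.0, 3.5]
opening: 0.0394
grip_force: 45.0
[ 0.44560622 -0.23727727  0.04405341] [3.22007123 0.02922712 3.51822458] [ 0.08292953 -0.76934638 -0.01070816]
```

```bash
python3 -m pendant '{"motion": [[0,[0.0015,0,0],0],[0,[0.0015,0,-0.003],0],[0,[0.0015,0,-0.006],0],[0,[0.0015,0,-0.009],0],[0,[0.0015,0,-0.009],0]]}'; python3 -c "
from h import *
o=bot.observe();print(o['tool_pos'],o['contact_force'],o['torque'])"
```

```text
time_s: 16.1
tool_pos: [0.445, -0.2369, 0.0331]
ee_rot: [0.996, -0.092, -0.0, -0.0]
contact_force: [4.3, -1.2, -4.9]
opening: 0.039
grip_force: 45.0
[ 0.44501646 -0.23689876  0.03307667] [ 4.25567461 -1.1889878  -4.8857411 ] [-0.21281521 -0.81435601 -0.01028415]
```

```bash
python3 -m pendant '{"motion": [[0,[0.001,0,-0.002],0],[0,[0.001,0,-0.004],0],[0,[0.001,0,-0.006],0],[0,[0.001,0,-0.006],0],[0,[0.001,0,-0.006],0]]}' 55; python3 -c "
from h import *
o=bot.observe();print(o['tool_pos'],o['contact_force'],o['torque'])"
```

```text
time_s: 16.6
tool_pos: [0.4453, -0.237, 0.0325]
ee_rot: [0.996, -0.092, -0.002, 0.0]
contact_force: [-12.7, 5.9, 37.8]
opening: 0.0392
grip_force: 55.0
[ 0.44525067 -0.23700257  0.03246777] [-12.74834863   5.85488866  37.78595169] [ 1.56226026  2.87853395 -0.06418204]
```

```bash
python3 -m pendant '{"motion": [[0,[-0.001,0.0,0.0015],0],[0,[-0.001,0,0.0025],0],[0,[-0.001,0,0.0025],0],[0,[-0.001,0,0.0025],0],[0,[-0.001,0,0.0025],0]]}'
python3 - <<'E'
from h import *
np.set_printoptions(precision=4,suppress=True)
o=bot.observe();print(o['tool_pos'],o['contact_force'],o['torque'])
a,d,_=shot("scene"); b,ds,kc=shot("side")
P=cloud("side",ds,np.ones(ds.shape,bool),kc)
lid=P[(P[:,2]>.08)&(P[:,2]<.215)&(P[:,0]>.6)&(P[:,0]<.72)&(P[:,1]>.08)&(P[:,1]<.28)]; print("lid",lid.max(0))
w,dw,kw=shot("wrist")
hsv=cv2.cvtColor(w,cv2.COLOR_RGB2HSV); m=(hsv[...,0]<15)&(hsv[...,1]>150)&(hsv[...,2]>80)
Q=cloud("wrist",dw,m,kw); t=Q[np.linalg.norm(Q[:,:2]-o["tool_pos"][:2],axis=1)<.03]; print("cap top",np.percentile(t[:,2],[50,80,95]),len(t))
cv2.imwrite("pics/b7.png",cv2.resize(np.hstack([a[150:260,130:250,::-1],b[130:240,280:400,::-1]]),None,fx=3,fy=3,interpolation=2))
E
```

```text
time_s: 17.1
tool_pos: [0.4452, -0.237, 0.0326]
ee_rot: [0.996, -0.092, -0.001, 0.0]
contact_force: [-4.8, 2.7, 17.0]
opening: 0.0392
grip_force: 55.0
[ 0.4452 -0.237   0.0326] [-4.8206  2.6524 17.0242] [ 0.7994  0.923  -0.008 ]
lid [0.7123 0.28   0.2036]
cap top [0.054  0.0549 0.0554] 2732
```

View pics/b7.png

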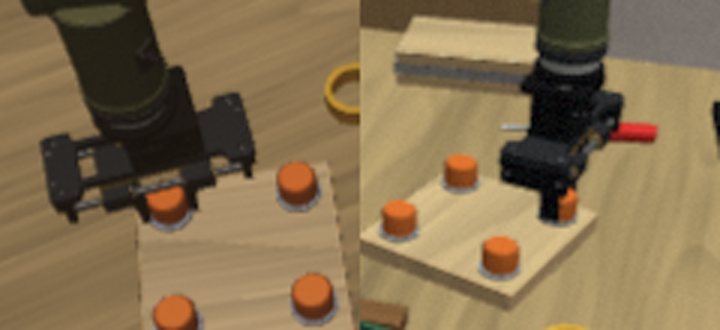

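The pictures show the cap down on the flange, level with its neighbours: its top is at 55 mm and the push is 17 N. The lid is still at its stop, with its edge at 204 mm.

```bash
python3 -c "
from h import *
print(workorder.sign_off())"
```

```text
the job is handed in; nothing more can be done
None
```

The job is handed in: the lid is open on its stop, and the orange cap is clicked onto the bare stud, down on the flange with the gripper still pushing at about 17 N; sign-off returned no verdict.

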